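# Turn the glitter bottle over and hold the dusting box's sprung lid at its index

### The arm

A 7-joint arm with a two-finger parallel gripper is mounted at the origin on the work surface. World frame = base frame: x ahead of the robot, y to its left, z up, the work surface at z = 0. Lengths are in m, angles in degrees, forces in N, time in s.
With the tool pointing down it reaches from about 0.425 to 0.825 m from the base axis. Payload 3.6 kg.
Tool frame: the origin (TCP) lies where the fingers leave the gripper's body, on its centre line; the fingertips stand 73 mm ahead of it and the grasp point (between the pads) lies arm.pinch_z ahead of it (arm.pinch_z is the distance from the TCP to the grasp point, in m); z points along the fingers, y is the line along which they close (so a half turn about z gives the same grasp; the last joint's range is limited). The gripper opens to 85 mm and grips with 20 to 120 N. Pads are 22 mm wide; open, the fingers measure 114 mm over their backs; the gripper's body (76 mm by 85 mm) begins 54 mm behind the grasp point. The pads swing forward as they close: fully open they stand 13 mm farther back than shut.
Start: joints at [-72.107, 35.231, -0.722, 81.555, 0.464, 63.22, -2.315], TCP at [0.216, 0.613, 0.304] pointing down, gripper open.
Joint ranges: [-178.69, 178.69], [-17.37, 117.87], [-77.05, 75.6], [15.02, 138.74], [-78.02, 258.01], [0.78, 113.62], [-162.83, 162.83]. Speed limits (degrees/s): [159.86, 159.86, 180, 180, 180, 180, 180].

### API

Orientations are given as [roll, pitch, yaw] about the fixed x, y, z axes, in that order (R = Rz(yaw) Ry(pitch) Rx(roll)).
In Python, from workcell import arm, read_camera, camera_info gives the robot as it stands.
- The arm moves only by the shell command python3 -m inch 'ROWS' [FORCE]. ROWS is text: rows parted by semicolons, each of 7 numbers parted by spaces: the turn, a rotation vector about the world's x, y, z in rad, then the shift along the world's x, y, z in cm, then the opening in per cent of the stroke, from 0 (shut) to 100 (fully open). In form: rx ry rz dx dy dz claw; .... A call has 1 to 5 rows; each row shifts and turns the commanded pose from where the row before left it; what a row does not reach is not made up. A row lasts 1/12 s, in which the tool goes at most 41.7 mm and 7.16 degrees, less where a joint would pass 70% of its speed; a pose out of reach is approached as far as the arm can. A call with a gripper value outside its range is refused whole. The fingers move at their own pace and stop on an object; FORCE is the grip in N (left out, the last holds). Time passes only in rows, so rows that do not move let the fingers close. It gives the time, the measured TCP pose, the force, the opening and the grip force at its end, in the units of the state.
- arm.state(): the state, without advancing time (a new reading comes with each control period).
- read_camera(name): name is "scene" or "side" or "wrist"; returns the picture (480x640x3 uint8, red, green, blue); there is no depth.
- camera_info(name): a dict with "mtx" (3x3 intrinsics, pixels), "distortion" ([k1, k2, p1, p2, k3] as OpenCV has them; the pictures are not rectified), "pose" (4x4, takes a point from camera to world coordinates). Camera axes: x right, y up, looking along -z (the intrinsics and any distortion apply to the point x, -y, -z); pixel columns grow to the right and rows downward; lengths in m; the calibration is good to about 2 mm. A picture is of the moment at which its call begins: read the wrist's pose just before it. camera_info takes no time and is no camera call; for the wrist camera it gives the pose at the moment of the call.
- arm.close_job(): hands the job in; it is judged then, once.
The state is a dict: "time": time; "q": joint angles; "qd": joint speeds; "effort": joint torques, N m; "eef_pos": TCP position; "ee_rot": TCP orientation; "wrist_force": force on the tool from outside, world axes, zero at the start; "torque": the same for the moment, N m; "grip_width": finger opening in m; "grasp_force": force on a finger pad.
Only numpy, scipy, OpenCV 4.12 (cv2) and the standard library are available. Lean on these libraries where they do the work, as an engineer would, in place of code of your own. Each camera call takes 0.05 s, during which the arm holds its last target. There are 200 camera calls.

### The job

Loosen the settled glitter for the next bauble: lift the straight-sided capped bottle off the wooden riser, turn it over in the air until its cap points steeply down, and stand it back upright on the riser where it stood. Then raise the spring-loaded lid of the dusting box until the lid is in line with the index arm on the side of the box, without swinging it wide open, and hold it still there; the program finishes while the gripper is still holding the lid at the index. Leave the index arm and everything else standing as they are.

Things in the scene. Friction and masses are not known exactly. Their poses are not given: they have to be found in the camera images.
- bottle_mid (a point): centre (half-way up, on the axis) of the straight-sided white bottle: diameter 48 for its lower 105, screw cap diameter 43 above, 135 high in all, closed, 0.14 to 0.28 kg. z points along its axis from foot to cap. It stands in one of three places on the riser, 110 from its neighbours.
- bottle: the same bottle; origin at the centre of its underside
- riser: fixed low wooden shelf, its top 60 above the table, 120 deep (x, away from the robot) and 340 long (y); origin on the table under the middle of its front edge. The three containers stand on it about 50 behind the front edge.
- lid_hinge (a point): middle of the lid's hinge line, at the back of the dusting box, 129 above the table; x points straight back from the box's front, y along the hinge line to the left seen from the robot (the side with the quadrant), z up. The box (grey sheet steel, fixed) is 250 deep, 280 wide, 125 high, its front face 238 in front of the hinge line.
- lid_grip (a point): middle of the lid's bridge handle, a round steel bar of diameter 11, 122 long, parallel to the hinge line, on two posts 110 apart; its axis is 45 clear above the lid's upper face. With the lid shut it lies 208 in front of the hinge line and 52 above it; the lid's front edge is 34 farther forward. Turns with the lid; x and z are the lid's own (level and vertical when shut).
- lid (a joint): opening angle of the lid, rad: 0 shut, to 1.3; the front edge goes up. The clear-paned aluminium lid (0.38 to 0.54 kg) is pulled shut by springs and its weight: about 5 N at the handle starts it and 7 to 8 N along the handle's arc holds it at 0.8 (up to 16 N if pushed straight up there); it falls shut when let go.
- index_tip (a point): middle of the flat tab at the end of the index arm, which turns about the lid's hinge line beside the quadrant plate at the box's left side (163 from the hinge line, 171 to the left of the lid's middle). x is the arm's own: the arm points to its -x. The tab is 22 x 26 x 4, dark steel.
- index (a joint): angle of the index arm, rad, on the same scale as joint lid (the lid is in line when both are equal); clamped somewhere from 0.4 to 0.8
- squat_jar: squat white jar, diameter 64, 68 high, on the riser; origin under its centre
- squeeze_bottle: white squeeze bottle, diameter 46, with a long conical nozzle, 137 high, on the riser; origin under its centre
- bauble_a: red glass bauble, diameter 68, on a pin in a 75 x 75 x 22 wooden block, 118 high in all, on the table behind the riser; origin under the block
- bauble_b: the same with a smaller bauble, diameter 56, 106 high in all, also behind the riser; origin under the block
- bauble_c: the same as bauble_a, near the robot, to its right; origin under the block
- brush: paint brush lying flat near the robot, 190 long; origin under its middle
- tape_roll: roll of tape lying flat near the robot, diameter 84, 22 high; origin under its centre
Things that resemble listed ones, but are neither listed nor needed, are in the scene too. Leave any purple or turquoise look-alike of the bottle alone.

How it is judged:
By the outcome, as a careful person would: the job done as asked, in the order asked, and still so for the second after the job is handed in, while the arm keeps its last pose, push and grip.
It also fails if it takes over 64 s, if anything falls off the work surface, if the arm or the gripper's body presses on something with over 40 N, if the wrist force passes 120 N, or if a joint passes its speed limit or range.

## Working session

There is one attempt and no reset: what is moved stays moved. The work goes in short steps, Python scripts to look and compute and a shell command to move; the robot and the scene stay as the last step left them, time stands still between calls to the robot, and variables do not carry over. Pictures are saved under pics/ and viewed, at most 10 in all, crops included, and the job is handed in when it is done.

```bash
ls; mkdir -p pics; python3 - <<'E'
from workcell import arm, read_camera, camera_info
import cv2
s=arm.state();print(s['time'],s['eef_pos'],s['ee_rot'],s['grip_width'],arm.pinch_z)
for n in ['scene','side','wrist']:
    i=camera_info(n);print(n,i['mtx'],i['distortion'],i['pose'])
    cv2.imwrite(f'pics/{n}0.png',read_camera(n)[:,:,::-1])
E
```

```text
pics
0.0 [0.2158165  0.61251294 0.30273386] [-1.79851802e+02 -1.19708868e-03  1.60590707e+02] 0.08492362260483739 0.0539
scene [[559.94648407   0.         315.09649757]
 [  0.         559.94648407 241.06608165]
 [  0.           0.           1.        ]] [-0.10172974  0.          0.          0.          0.        ] [[ 0.76924442 -0.36115937  0.52709291  1.1791698 ]
 [ 0.6388621   0.44877969 -0.62486159 -0.82508518]
 [-0.01087397  0.81741097  0.5759523   0.8918274 ]
 [ 0.          0.          0.          1.        ]]
side [[557.68205831   0.         317.1769265 ]
 [  0.         557.68205831 237.62544508]
 [  0.           0.           1.        ]] [-0.08954676  0.          0.          0.          0.        ] [[ 0.80106488  0.28888352 -0.52425315 -0.28711668]
 [-0.59817462  0.4184766  -0.68342114 -0.97174066]
 [ 0.02195857  0.86105961  0.5080297   0.86152083]
 [ 0.          0.          0.          1.        ]]
wrist [[375.53658572   0.         317.5387368 ]
 [  0.         375.53658572 238.42001403]
 [  0.           0.           1.        ]] [-0.0109346  0.         0.         0.         0.       ] [[ 0.33241165 -0.89254768 -0.30473123  0.1382561 ]
 [ 0.94313294  0.31401428  0.1090655   0.63843005]
 [-0.0016562  -0.32365671  0.94617313  0.37260775]
 [ 0.          0.          0.          1.        ]]
```

View pics/scene0.png

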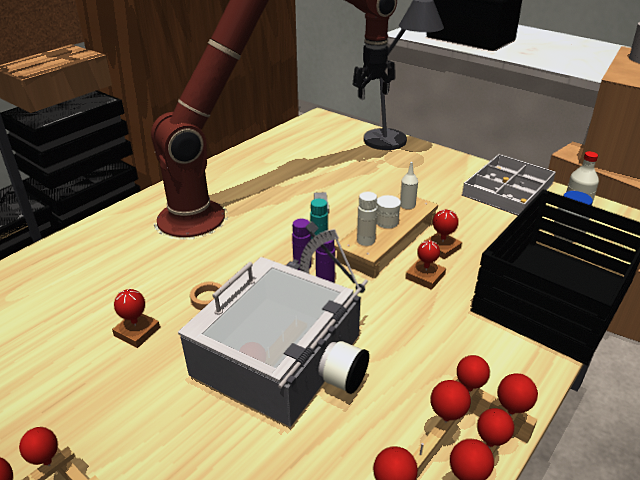

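View pics/side0.png

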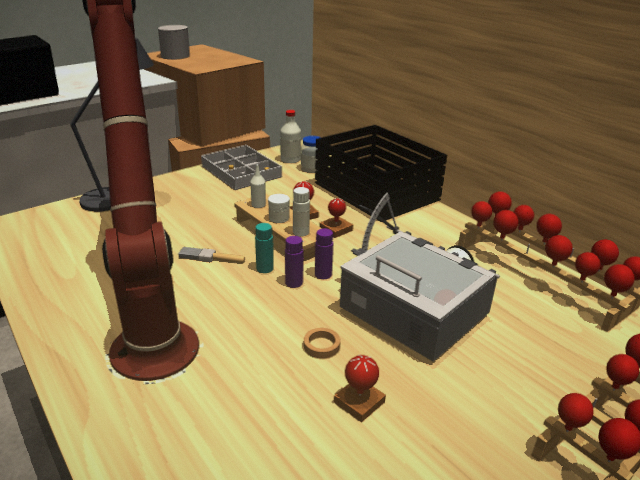

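Scene: candidates on the riser are the straight white bottle (scene 367,218; side 302,212), the squat jar (388,211) and the squeeze bottle (409,188). The straight one with the cap is the target; three purple/turquoise look-alikes stand in front at (302,245), (325,260) and (319,215). I'll confirm it in one enlarged crop.

```bash
python3 - <<'E'
import cv2,numpy as np
a=cv2.imread('pics/scene0.png')[150:300,230:430]; b=cv2.imread('pics/side0.png')[160:310,230:430]
f=lambda x:cv2.resize(x,None,fx=4,fy=4,interpolation=cv2.INTER_CUBIC)
cv2.imwrite('pics/c1.png',f(a));cv2.imwrite('pics/c2.png',cv2.resize(cv2.imread('pics/side0.png')[160:350,220:500],None,fx=2.85,fy=2.85,interpolation=cv2.INTER_CUBIC))
E
```

```text
(no output)
```

View pics/c1.png

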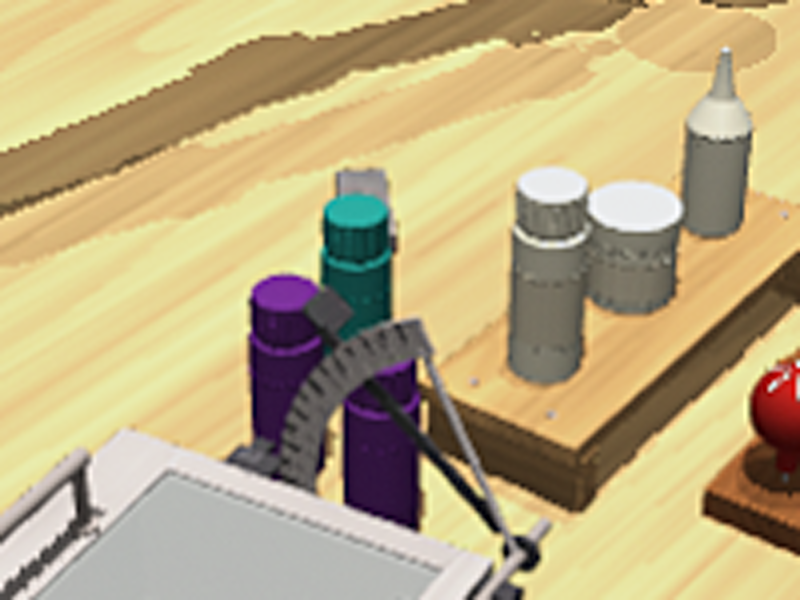

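View pics/c2.png

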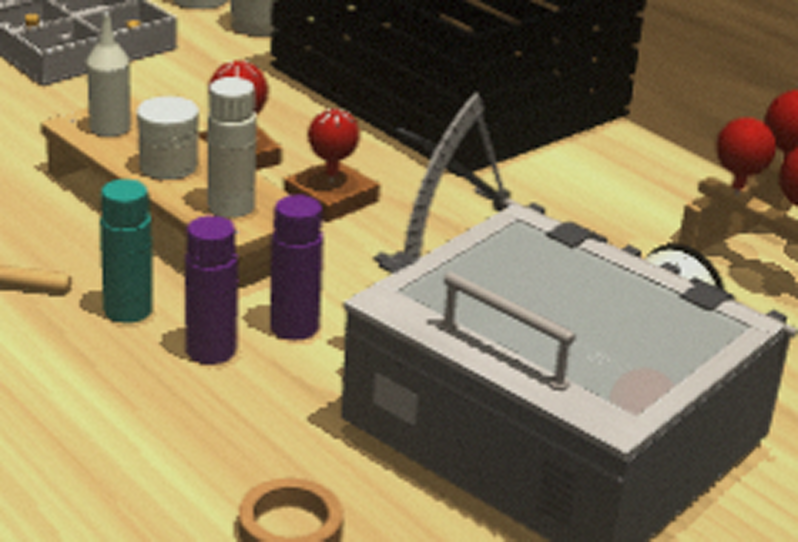

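The crop confirms it: the white capped bottle has cap top at scene (368,197) and side (301,191), at the right end of the riser nearest the box. The index tab is at scene (311.5,228). Now I'll triangulate.

```bash
cat > h.py <<'E'
import numpy as np,cv2
from workcell import arm, read_camera, camera_info
from scipy.spatial.transform import Rotation as R
def ray(n,p,i=None):
    i=i or camera_info(n)
    u=cv2.undistortPoints(np.array([[p]],float),i['mtx'],np.array(i['distortion'],float))[0,0]
    P=np.array(i['pose']);d=P[:3,:3]@[u[0],-u[1],-1];return P[:3,3],d/np.linalg.norm(d)
def proj(n,X,i=None):
    i=i or camera_info(n);P=np.array(i['pose']);c=P[:3,:3].T@(np.array(X)-P[:3,3])
    return cv2.projectPoints(np.array([[c[0],-c[1],-c[2]]]),np.zeros(3),np.zeros(3),i['mtx'],np.array(i['distortion'],float))[0][0,0]
def tri(*obs):
    A=np.zeros((3,3));b=np.zeros(3);rs=[ray(*o) for o in obs]
    for c,d in rs: M=np.eye(3)-np.outer(d,d);A+=M;b+=M@c
    X=np.linalg.solve(A,b);return X,[np.linalg.norm(np.cross(X-c,d)) for c,d in rs]
def onz(n,p,z,i=None):
    c,d=ray(n,p,i);return c+d*(z-c[2])/d[2]
E
python3 - <<'E'
from h import *
np.set_printoptions(precision=4,suppress=True)
print('cap',tri(('scene',(368,196.8)),('side',(301.4,190.9))),onz('scene',(368,196.8),.195),onz('side',(301.4,190.9),.195))
print('foot',onz('scene',(366.3,241),.06),onz('side',(301,231),.06))
print('jar top',onz('scene',(388.7,201.5),.128));print('sq',onz('scene',(411.5,162),.197))
a=tri(('scene',(251,264.5)),('side',(377.5,258.5)));b=tri(('scene',(217,304)),('side',(420.7,279.3)));print('handle',a,b)
print('riser corners',onz('scene',(375,261),.06))
for nm,p in dict(pl=(296,231),teal=(319,203),p2=(325,241)).items(): print(nm,onz('scene',p,.135))
print('hinge end',onz('scene',(359.5,288),.129))
# box yaw from handle
l=a[0];r=b[0];y=(l-r);y[2]=0;y/=np.linalg.norm(y);x=np.array([y[1],-y[0],0]);m=(l+r)/2
print('mid',m,'yaw',np.degrees(np.arctan2(x[1],x[0])),np.linalg.norm(l-r));H=m+.208*x;H[2]=.129;print('hinge',H)
for t in np.arange(.4,.81,.05):
    T=H+.171*y-.163*np.cos(t)*x+np.array([0,0,.163*np.sin(t)]);print(round(t,2),proj('scene',T),proj('side',T))
for q in [(0.242,.14),(.242,-.14),(0,.14),(0,-.14)]: print('lidcorner',proj('scene',H-q[0]*x+q[1]*y+[0,0,.0]),proj('side',H-q[0]*x+q[1]*y))
E
```

```text
cap (array([0.5203, 0.1581, 0.192 ]), [np.float64(0.0008955522323622527), np.float64(0.0008955522323623018)]) [0.5223 0.1555 0.195 ] [0.5158 0.1514 0.195 ]
foot [0.5206 0.1604 0.06  ] [0.5241 0.1631 0.06  ]
jar top [0.5156 0.2642 0.128 ]
sq [0.5093 0.3772 0.197 ]
handle (array([ 0.4769, -0.2028,  0.1779]), [np.float64(0.001780333263498069), np.float64(0.001780333263498082)]) (array([ 0.503 , -0.32  ,  0.1701]), [np.float64(0.004121936417070194), np.float64(0.004121936417070023)])
riser corners [0.5867 0.1042 0.06  ]
pl [ 0.4238 -0.0004  0.135 ]
teal [0.3847 0.1345 0.135 ]
p2 [0.5045 0.0108 0.135 ]
hinge end [ 0.6642 -0.0711  0.129 ]
mid [ 0.49   -0.2614  0.174 ] yaw 12.554403859467929 0.12032360379716604
hinge [ 0.693  -0.2161  0.129 ]
0.4 [300.0071 239.3141] [354.3152 226.8607]
0.45 [301.2788 236.9038] [355.3175 223.7245]
0.5 [302.7139 234.5815] [356.4085 220.592 ]
0.55 [304.3111 232.3542] [357.5847 217.4737]
0.6 [306.0688 230.2288] [358.8423 214.3797]
0.65 [307.9847 228.212 ] [360.1775 211.3202]
0.7 [310.0563 226.3105] [361.5859 208.3051]
0.75 [312.2803 224.531 ] [363.0627 205.3443]
0.8 [314.653  222.8798] [364.6031 202.4473]
lidcorner [258.6536 258.9827] [339.6413 268.5645]
lidcorner [181.9358 337.4973] [443.3916 318.4857]
lidcorner [356.522  289.6759] [396.5314 231.2347]
lidcorner [291.9548 382.0102] [493.6198 270.8971]
```

The measurements agree: bottle foot at about (0.521, 0.160), jar and squeeze bottle 110 apart along y, box yaw about 12.5°, index roughly 0.65–0.7. I'll swing towards the bottle and gather joint data to fit a kinematic model for planning.

```bash
L='import sys;sys.path.insert(0,".")
from workcell import arm
import json
s=arm.state();open("log.txt","a").write(json.dumps([list(map(float,s[k])) for k in ("q","eef_pos","ee_rot")])+"\n")'
python3 -c "$L"
python3 -m inch '0 0 -0.1 2 -3.4 1.5 90; 0 0 -0.1 2 -3.4 1.5 90; 0 0 -0.1 2 -3.4 1.5 90; 0 0 -0.1 2 -3.4 1.5 90; 0 0 -0.1 2 -3.4 1 90' 30; python3 -c "$L"
python3 -m inch '-0.12 0 -0.02 2 -3.4 0 90; -0.12 0 -0.02 2 -3.4 0 90; -0.12 0 -0.02 2 -3.4 0 90; 0 0 0 0 0 0 90';python3 -c "$L"
python3 - <<'E'
from h import *
import json
from scipy.optimize import least_squares
D=[json.loads(l) for l in open('log.txt')]
for d in D: print(np.round(d,2) if 0 else [np.round(x,2) for x in d])
def fk(q,p):
    q=np.radians(q);h,L1,L2,L3,b,c7=p[:6]
    T=R.from_euler('z',b+q[0]);x=np.array([0,0,h])
    T=T*R.from_euler('y',q[1]);T=T*R.from_euler('z',q[2]);x=x+T.apply([0,0,L1])
    T=T*R.from_euler('y',q[3]);T=T*R.from_euler('z',q[4]);x=x+T.apply([0,0,L2])
    T=T*R.from_euler('y',q[5]);T=T*R.from_euler('z',q[6]+c7);x=x+T.apply([0,0,L3]);return x,T
def res(p):
    o=[]
    for q,x,e in D:
        X,T=fk(q,p);Rm=R.from_euler('xyz',e,degrees=True);o+=list(X-x)+list(.3*(T.inv()*Rm).as_rotvec())
    return o
best=min((least_squares(res,[.33,.4,.4,.2,2.49,c]) for c in (0,1.57,3.1,-1.57)),key=lambda r:r.cost)
print(best.x,best.cost,np.round(best.fun,4))
E
```

```text
time: 0.57
eef_pos: [0.3158, 0.4433, 0.3743]
ee_rot: [179.9, -0.0, 131.7]
wrist_force: [1.2, 0.9, 1.4]
grip_width: 0.0768
grasp_force: 0.0
time: 0.9
eef_pos: [0.3789, 0.3371, 0.3726]
ee_rot: [-166.1, 16.1, 129.9]
wrist_force: [0.6, 0.0, -0.4]
grip_width: 0.0768
grasp_force: 0.0
[array([-72.11,  35.28,  -0.72,  81.62,   0.46,  63.22,  -2.32]), array([0.22, 0.61, 0.3 ]), array([-179.89,   -0.  ,  160.59])]
[array([-62.23,  22.12,   7.9 ,  93.25,  -3.3 ,  64.78, -11.82]), array([0.32, 0.44, 0.37]), array([ 1.7992e+02, -3.0000e-02,  1.3168e+02])]
[array([-59.22,  25.55,  14.11,  91.23,   8.24,  79.84, -10.33]), array([0.38, 0.34, 0.37]), array([-166.06,   16.14,  129.86])]
[-1.43187807  1.63903181 -0.29581922 -0.21194637  2.27314294 -4.17080628] 0.08568773015708439 [ 1.417e-01 -3.040e-02 -5.110e-02 -0.000e+00 -1.000e-04 -2.198e-01
 -1.463e-01 -1.319e-01  4.980e-02 -0.000e+00 -0.000e+00  8.300e-02
 -1.072e-01  1.174e-01  1.200e-03 -2.290e-02 -8.260e-02  1.367e-01]
```

```bash
cat > kin.py <<'E'
from h import *
import json,itertools
from scipy.optimize import least_squares
AX='zyzyzyz'
def fk(q,p,sg):
    q=np.radians(q)*sg;h,L1,L2,L3,b,c7=p[:6]
    T=R.from_euler('z',b);x=np.array([0,0,h]);L=dict(zip((2,4,6),(L1,L2,L3)))
    for i in range(7):
        T=T*R.from_euler(AX[i],q[i]+(c7 if i==6 else 0))
        if i in L: x=x+T.apply([0,0,L[i]])
    return x,T
def load(): return [json.loads(l) for l in open('log.txt')]
def res(p,sg,D):
    o=[]
    for q,x,e in D:
        X,T=fk(q,p,sg);Rm=R.from_euler('xyz',e,degrees=True);o+=list(X-x)+list(.3*(T.inv()*Rm).as_rotvec())
    return o
def fit():
    D=load();best=None
    for s in itertools.product((1,-1),repeat=3):
        sg=np.array([-1,1,s[0],1,s[1],1,s[2]])
        for c in (0,1.57,3.1,-1.57):
            r=least_squares(res,[.33,.4,.4,.2,0,c],args=(sg,D))
            if best is None or r.cost<best[0].cost: best=(r,sg)
    return best
E
python3 -c "
from kin import *
r,sg=fit();print(sg,r.x.round(4),r.cost,r.fun.round(3));json.dump([list(r.x),sg.tolist()],open('p.json','w'))"
```

```text
[-1  1 -1  1 -1  1 -1] [ 0.2732  0.5355  0.3818  0.2333 -0.036   1.5356] 1.4926711602831911e-05 [ 0.001 -0.001  0.001  0.    -0.    -0.     0.     0.002 -0.001  0.
  0.    -0.    -0.002 -0.    -0.001 -0.003 -0.003  0.   ]
```

```bash
cat >> kin.py <<'E'
lo=np.array([-178.69,-17.37,-77.05,15.02,-78.02,.78,-162.83]);hi=np.array([178.69,117.87,75.6,138.74,258.01,113.62,162.83])
def orient(phi,tilt,roll):  # tool z heading phi deg, tilt below horizontal; roll 0: tool y horizontal, = z_up x heading
    c,s=np.cos(np.radians(phi)),np.sin(np.radians(phi));t=np.radians(tilt)
    z=np.array([c*np.cos(t),s*np.cos(t),-np.sin(t)]);y=np.array([-s,c,0]);x=np.cross(y,z)
    return R.from_matrix(np.c_[x,y,z])*R.from_euler('z',roll,degrees=True)
def ik(g,T,q0,P):
    p,sg=P;sg=np.array(sg);tcp=np.array(g)-T.apply([0,0,.0539])
    f=lambda q:np.r_[(lambda X,A:np.r_[(X-tcp)*20,5*(A.inv()*T).as_rotvec()])(*fk(q,p,sg)),(q-q0)*.0005]
    r=least_squares(f,np.clip(q0,lo+1,hi-1),bounds=(lo,hi))
    return r.x,np.linalg.norm(r.fun[:3])/20*1000,np.degrees(np.linalg.norm(r.fun[3:6])/5)
E
python3 - <<'E'
from kin import *
P=json.load(open('p.json'));q0=np.array(load()[-1][0])
g=[.521,.160,.148]
for tilt in (15,30,45):
  for phi in (0,30,60,90,120,150,-90,-60,-30):
    for roll in (0,180):
      # stepped
      q,e,a=ik([.5,.16,.35],orient(phi,tilt,roll),q0,P); 
      q1,e1,a1=ik(g,orient(phi,tilt,roll),q,P)
      if e1>4 or a1>3: continue
      out=[]
      for rr in (180,-180):
        q2=q1
        q2,_,_=ik([.5,.16,.4],orient(phi,tilt-10,roll),q2,P)
        for k in range(1,7): q2,e2,a2=ik([.5,.16,.4],orient(phi,tilt*(1-k/6),roll+rr*k/6),q2,P)
        out+=[(rr,round(e2,1),round(a2,1),q2.round())]
      print(tilt,phi,roll,q1.round(),round(e1,1),round(a1,1));[print('     ',o) for o in out if o[1]<20 and o[2]<25]
E
```

```text
15 90 180 [  2.  55.  14. 111. -78.  89.  75.] 0.0 0.0
      (180, np.float64(0.0), np.float64(0.0), array([  13.,   34.,   -1.,  112.,  -78.,   98., -125.]))
15 120 0 [  -4.   60.   16.   88.  -58.  104. -111.] 0.0 0.0
      (-180, np.float64(0.0), np.float64(0.0), array([ 27.,  49., -39.,  89., -49.,  97.,  34.]))
15 120 180 [  4.  59.   1.  88. -51.  96.  63.] 0.0 0.0
      (180, np.float64(0.0), np.float64(0.0), array([   9.,   44.,   -6.,   89.,  -60.,  114., -134.]))
15 150 0 [  13.   71.  -37.   68.  -14.  105. -138.] 0.0 0.0
      (-180, np.float64(0.0), np.float64(0.0), array([ 24.,  72., -77.,  69., -19., 110.,   4.]))
15 150 180 [ 13.  71. -37.  68. -14. 105.  42.] 0.0 0.0
      (180, np.float64(3.9), np.float64(1.2), array([  21.,   64.,  -59.,   71.,  -29.,  114., -163.]))
15 -90 0 [-60.  65.  33.  85.  29.  83. -48.] 0.0 0.0
      (-180, np.float64(0.0), np.float64(0.0), array([-52.,  46.,  14.,  85.,  56., 114., 134.]))
15 -90 180 [-41.  60.  -1.  85.  49.  98. 113.] 0.0 0.0
      (180, np.float64(0.0), np.float64(0.0), array([-71.,  56.,  53.,  85.,  39.,  95., -29.])
[... 3275 characters left out ...]
.float64(0.0), np.float64(0.0), array([-67.,  52.,  43.,  85.,  45., 100., -34.]))
45 -60 0 [-59.  43.  27. 110.  41.  43. -41.] 0.0 0.0
      (-180, np.float64(0.0), np.float64(0.0), array([-60.,  37.,  14., 107.,  72.,  94., 125.]))
45 -60 180 [-40.  40.  -1. 110.  58.  57. 124.] 0.0 0.0
      (180, np.float64(0.0), np.float64(0.0), array([-70.,  39.,  30., 107.,  67.,  85., -51.]))
45 -30 0 [-51.  36.  16. 126.  91.  31. -65.] 0.0 0.0
      (-180, np.float64(0.0), np.float64(0.0), array([-62.,  27.,  13., 130.,  98.,  80., 110.]))
45 -30 180 [ -77.   50.   58.  126.    4.    1. -163.] 0.1 0.1
      (-180, np.float64(0.0), np.float64(0.0), array([-98.,  50.,  74., 130.,  98.,  36., -77.]))
```

```bash
cat > goto.py <<'E'
from kin import *
np.set_printoptions(precision=3,suppress=True)
P=json.load(open('p.json'))
def plan(g,T,off=.0539):
    s=arm.state();Rc=R.from_euler('xyz',s['ee_rot'],degrees=True);rv=(T*Rc.inv()).as_rotvec()
    tcp=np.array(g)-T.apply([0,0,off]);d=(tcp-s['eef_pos'])*100
    n=max(np.degrees(np.linalg.norm(rv))/7,np.linalg.norm(d)/4.1)
    q,e,a=ik(g,T,np.array(s['q']),P)
    print('rv',rv,'d cm',d,'rows>=',round(n,1),'ik',q.round(),round(e,1),round(a,1));return rv,d
E
python3 - <<'E'
from goto import *
for phi,t in ((-45,35),(-40,35)):
    T=orient(phi,t,0);dz=T.as_matrix()[:,2];g=np.array([.521,.16,.148]);plan(g-.13*dz,T);q,e,a=ik(g,T,np.array(arm.state()['q']),P);print(q.round(),e,a,dz)
    for up in (0,-20):
        q2=q
        for k in range(1,13): q2,e2,a2=ik(g+[0,0,.25],orient(phi,t+(up-t)*k/12,-15*k),q2,P)
        print(up,q2.round(),e2,a2)
E
```

```text
rv [-0.362 -0.605  0.23 ] d cm [  3.56   -7.058 -11.915] rows>= 6.1 ik [-76.  36.  27. 116.  53.  52. -50.] 0.0 0.0
[-81.  58.  59. 119.  28.  17. -24.] 0.012998030765428228 0.006535885167083034 [ 0.579 -0.579 -0.574]
0 [-83.  42.  49. 117.  77.  62. 123.] 0.001220849162754198 0.0005452089350958371
-20 [-85.  59.  58. 119.  82.  64. 108.] 0.0012043675777490132 0.0005241195743737215
rv [-0.336 -0.621  0.314] d cm [  2.672  -8.027 -11.915] rows>= 6.3 ik [-74.  34.  23. 121.  61.  50. -54.] 0.0 0.0
[-55.  42.  16. 122.  82.  44. -70.] 0.02189681901119726 0.009454891118702912 [ 0.628 -0.527 -0.574]
0 [-59.  31.  11. 121.  90.  84. 117.] 0.001277104570258805 0.00048236033260735126
-20 [-63.  44.  21. 123.  95.  94. 102.] 0.0012107533743042017 0.0004275735859738411
```

```bash
python3 -m inch '-0.052 -0.086 0.033 0.51 -1.01 -1.7 85; -0.052 -0.086 0.033 0.51 -1.01 -1.7 85; -0.052 -0.086 0.033 0.51 -1.01 -1.7 85; -0.052 -0.086 0.033 0.51 -1.01 -1.7 85' >/dev/null
python3 -m inch '-0.052 -0.086 0.033 0.51 -1.01 -1.7 85; -0.052 -0.086 0.033 0.51 -1.01 -1.7 85; -0.052 -0.086 0.033 0.51 -1.01 -1.7 85;0 0 0 0 0 0 85; 0 0 0 0 0 0 85'
python3 - <<'E'
from goto import *
s=arm.state();print(np.array(s['q']));i=camera_info('wrist');im=read_camera('wrist');cv2.imwrite('pics/w1.png',im[:,:,::-1])
for X in ([.521,.16,.195],[.521,.16,.06],[.521,.16,.148]): print(proj('wrist',X,i))
np.save('w1.npy',i['pose'])
T=orient(-45,35,0);g=np.array([.521,.16,.148]);plan(g,T)
E
```

```text
time: 1.65
eef_pos: [0.4097, 0.2726, 0.2531]
ee_rot: [-178.8, 54.5, 136.7]
wrist_force: [1.2, 0.1, 0.4]
grip_width: 0.0726
grasp_force: 0.0
[-77.318  36.789  28.569 117.244  50.894  51.276 -47.021]
[315.358 304.399]
[317.641 132.872]
[316.225 239.154]
rv [-0.001 -0.012 -0.012] d cm [ 7.899 -8.176 -7.557] rows>= 3.3 ik [-68.  47.  35. 119.  65.  33. -58.] 0.0 0.0
```

View pics/w1.png

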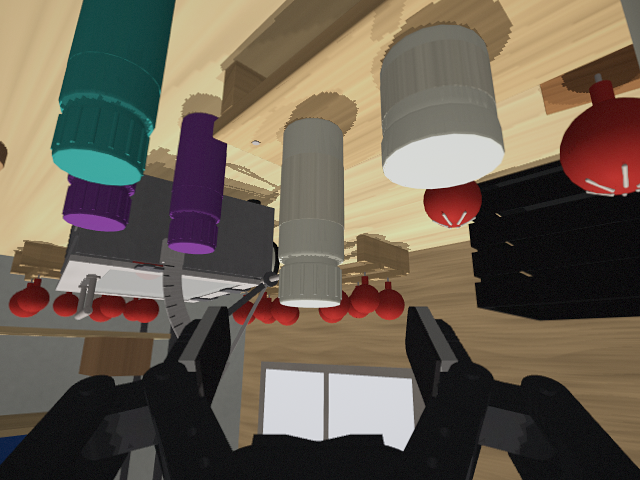

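The wrist view shows the white capped bottle at columns 280–344 with its cap at (310,303), about 2–3 mm off the prediction. The jar is clear at right and the teal bottle clear at left. Advancing along the tool and gripping.

```bash
python3 -m inch '0 -0.002 -0.002 1.54 -1.67 -1.52 85; 0 -0.002 -0.002 1.54 -1.67 -1.52 85; 0 -0.002 -0.002 1.54 -1.67 -1.52 85; 0 -0.002 -0.002 1.54 -1.67 -1.52 85; 0 -0.002 -0.002 1.54 -1.67 -1.52 85'
python3 -m inch '0 0 0 0 0 0 85; 0 0 0 0 0 0 40; 0 0 0 0 0 0 40; 0 0 0 0 0 0 40; 0 0 0 0 0 0 40' 45
python3 -m inch '0 0 0 0 0 0 40; 0 0 0 0 0 0 40; 0 0 0 0 0 0 40' 45
python3 -c "
from goto import *
s=arm.state();print(np.array(s['q']),s['torque'])"
```

```text
time: 2.12
eef_pos: [0.4903, 0.189, 0.1795]
ee_rot: [179.3, 54.8, 134.5]
wrist_force: [0.3, 0.6, 1.2]
grip_width: 0.0723
grasp_force: 0.0
time: 2.53
eef_pos: [0.4882, 0.1899, 0.1794]
ee_rot: [179.7, 54.9, 134.9]
wrist_force: [0.3, 0.8, 3.5]
grip_width: 0.0471
grasp_force: 46.3
time: 2.78
eef_pos: [0.4885, 0.1897, 0.1793]
ee_rot: [179.7, 55.0, 135.0]
wrist_force: [-0.2, 2.7, 6.6]
grip_width: 0.0463
grasp_force: 46.4
[-67.772  47.005  35.373 121.442  66.828  32.822 -59.708] [ 0.331 -0.233  0.285]
```

```bash
python3 -m inch '0 0 0 0 0 0.7 40; 0 0 0 0 0 1.3 40; 0 0 0 0 0 2 40; 0 0 0 0 0 3 40; 0 0 0 0 0 3 40' 55
python3 -m inch '0 0 0 0 0 3 40; 0 0 0 0 0 3 40; -0.04 -0.04 0 0 0 3 40; -0.08 -0.08 0 0 0 2 40;-0.08 -0.08 0 0 0 0 40' 
python3 -m inch '-0.08 -0.08 0 0 0 0 40;-0.08 -0.08 0 0 0 0 40;-0.072 -0.072 0 0 0 0 40;-0.04 0.04 0 0 0 0 40;-0.08 0.08 0 0 0 0 40' 
python3 -c "
from goto import *
s=arm.state();print(np.array(s['q']),s['torque']);plan([.52,.16,.4],orient(-45,0,0))"
```

```text
time: 3.2
eef_pos: [0.4863, 0.1887, 0.2778]
ee_rot: [-179.6, 54.8, 135.5]
wrist_force: [0.2, 0.6, -1.1]
grip_width: 0.0469
grasp_force: 56.4
time: 3.62
eef_pos: [0.4885, 0.188, 0.3925]
ee_rot: [178.3, 71.3, 133.5]
wrist_force: [-0.2, 0.0, -2.4]
grip_width: 0.0472
grasp_force: 56.5
time: 4.03
eef_pos: [0.4866, 0.1895, 0.3855]
ee_rot: [-90.9, 79.6, -135.8]
wrist_force: [-0.5, -0.7, -1.2]
grip_width: 0.0464
grasp_force: 56.3
[-78.256  40.545  43.599 119.522  78.963  65.281 -49.161] [ 1.032  1.025 -0.007]
rv [ 0.126 -0.13  -0.003] d cm [-0.472  0.864  1.452] rows>= 1.5 ik [-81.  39.  44. 117.  78.  66. -57.] 0.0 0.0
```

```bash
for i in 1; do
python3 -m inch '-0.08 0.08 0 0 0 0 40;-0.08 0.08 0 0 0 0 40;-0.08 0.08 0 0 0 0 40;-0.08 0.08 0 0 0 0 40;-0.08 0.08 0 0 0 0 40' >/dev/null
python3 -m inch '-0.08 0.08 0 0 0 0 40;-0.08 0.08 0 0 0 0 40;-0.08 0.08 0 0 0 0 40;-0.08 0.08 0 0 0 0 40;-0.08 0.08 0 0 0 0 40' >/dev/null
python3 -m inch '-0.08 0.08 0 0 0 0 40;-0.08 0.08 0 0 0 0 40;-0.08 0.08 0 0 0 0 40;-0.08 0.08 0 0 0 0 40;-0.08 0.08 0 0 0 0 40' >/dev/null
python3 -m inch '-0.08 0.08 0 0 0 0 40;-0.08 0.08 0 0 0 0 40;-0.08 0.08 0 0 0 0 40;-0.08 0.08 0 0 0 0 40;-0.08 0.08 0 0 0 0 40'
done
python3 -c "
from goto import *
s=arm.state();print(np.array(s['q']))
plan([.52,.16,.4],orient(-45,-25,-180))
plan([.52,.16,.4],orient(-45,-15,-180))
T=R.from_euler('xyz',s['ee_rot'],degrees=True);T0=orient(-45,35,0);print('cap axis',T.apply(T0.inv().apply([0,0,1])))"
```

```text
time: 5.7
eef_pos: [0.487, 0.1886, 0.3869]
ee_rot: [-90.3, -49.9, -134.8]
wrist_force: [0.3, -0.6, -2.5]
grip_width: 0.0464
grasp_force: 56.3
[-74.063  38.076  36.433 119.287  80.203  70.503  79.868]
rv [-0.786  0.189 -0.151] d cm [-0.149  0.598 -0.97 ] rows>= 6.7 ik [-75.  54.  41. 119.  88.  83. 103.] 0.0 0.0
rv [-0.672  0.313 -0.089] d cm [-0.377  0.825 -0.087] rows>= 6.1 ik [-75.  46.  39. 119.  86.  79. 110.] 0.0 0.0
cap axis [-0.033  0.781 -0.624]
```

```bash
python3 -m inch '-0.098 0.024 -0.019 0 0 0 40;-0.098 0.024 -0.019 0 0 0 40;-0.098 0.024 -0.019 0 0 0 40;-0.098 0.024 -0.019 0 0 0 40' >/dev/null
python3 -m inch '-0.098 0.024 -0.019 0 0 0 40;-0.098 0.024 -0.019 0 0 0 40;-0.098 0.024 -0.019 0 0 0 40;-0.098 0.024 -0.019 0 0 0 40;0 0 0 0 0 0 40'
python3 -m inch '0 0 0 0 0 0 40; 0 0 0 0 0 0 40; 0 0 0 0 0 0 40'
python3 -c "
from goto import *
s=arm.state();print(np.array(s['q']))
plan([.52,.16,.4],orient(-45,0,-90))
T=R.from_euler('xyz',s['ee_rot'],degrees=True);T0=orient(-45,35,0);print('cap axis',T.apply(T0.inv().apply([0,0,1])))
cv2.imwrite('pics/s2.png',cv2.resize(read_camera('side')[60:300,150:470,::-1],None,fx=2,fy=2))"
```

```text
time: 6.45
eef_pos: [0.4873, 0.1885, 0.3859]
ee_rot: [0.1, -65.1, 135.0]
wrist_force: [0.4, -0.7, -1.6]
grip_width: 0.047
grasp_force: 56.8
time: 6.7
eef_pos: [0.4877, 0.1886, 0.3883]
ee_rot: [-1.1, -65.1, 136.2]
wrist_force: [-0.7, 0.4, -2.1]
grip_width: 0.0464
grasp_force: 56.8
[-73.581  52.233  41.572 122.021  88.293  83.512 103.605]
rv [ 1.327 -0.844  0.34 ] d cm [-0.576  0.95   1.169] rows>= 13.2 ik [-78.  38.  41. 117.  79.  69.  32.] 0.0 0.0
cap axis [-0.118  0.129 -0.985]
```

View pics/s2.png

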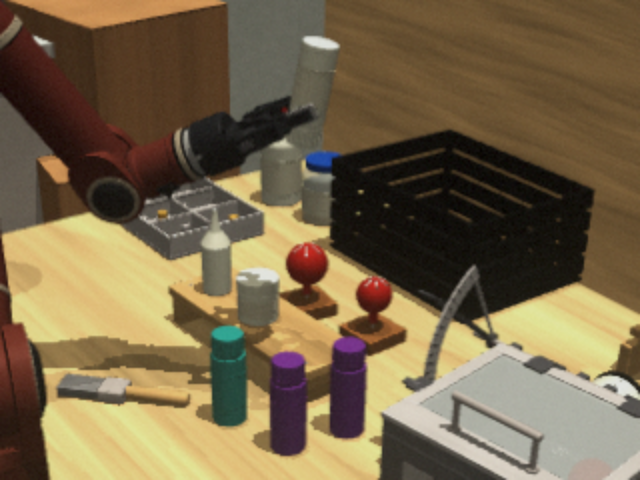

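The bottle is inverted: its underside is uppermost at (317,45) and its axis is about 10° off vertical. Rolling back now.

```bash
python3 -m inch '0.0885 -0.0563 0.0227 0 0 0 40;0.0885 -0.0563 0.0227 0 0 0 40;0.0885 -0.0563 0.0227 0 0 0 40;0.0885 -0.0563 0.0227 0 0 0 40;0.0885 -0.0563 0.0227 0 0 0 40' >/dev/null
python3 -m inch '0.0885 -0.0563 0.0227 0 0 0 40;0.0885 -0.0563 0.0227 0 0 0 40;0.0885 -0.0563 0.0227 0 0 0 40;0.0885 -0.0563 0.0227 0 0 0 40;0.0885 -0.0563 0.0227 0 0 0 40' >/dev/null
python3 -m inch '0.0885 -0.0563 0.0227 0 0 0 40;0.0885 -0.0563 0.0227 0 0 0 40;0.0885 -0.0563 0.0227 0 0 0 40;0.0885 -0.0563 0.0227 0 0 0 40;0.0885 -0.0563 0.0227 0 0 0 40' 
python3 -c "
from goto import *
s=arm.state();print(np.array(s['q']))
plan([.52,.16,.4],orient(-45,35,0))"
```

```text
time: 8.0
eef_pos: [0.4875, 0.1883, 0.3884]
ee_rot: [-90.1, 0.4, -135.1]
wrist_force: [-0.1, 0.7, -2.2]
grip_width: 0.0468
grasp_force: 56.7
[-75.564  38.76   39.111 119.246  79.819  68.791  30.038]
rv [ 1.406 -0.731 -0.477] d cm [0.129 0.295 4.247] rows>= 13.5 ik [-76.  23.  43. 106.  49.  56. -20.] 0.0 0.0
```

```bash
python3 -m inch '0.0937 -0.0487 -0.0318 0 0 0 40;0.0937 -0.0487 -0.0318 0 0 0 40;0.0937 -0.0487 -0.0318 0 0 0 40;0.0937 -0.0487 -0.0318 0 0 0 40;0.0937 -0.0487 -0.0318 0 0 0 40' >/dev/null
python3 -m inch '0.0937 -0.0487 -0.0318 0 0 0 40;0.0937 -0.0487 -0.0318 0 0 0 40;0.0937 -0.0487 -0.0318 0 0 0 40;0.0937 -0.0487 -0.0318 0 0 0 40;0.0937 -0.0487 -0.0318 0 0 0 40' >/dev/null
python3 -m inch '0.0937 -0.0487 -0.0318 0 0 0 40;0.0937 -0.0487 -0.0318 0 0 0 40;0.0937 -0.0487 -0.0318 0 0 0 40;0.0937 -0.0487 -0.0318 0 0 0 40;0.0937 -0.0487 -0.0318 0 0 0 40' >/dev/null
python3 -m inch '0 0 0 0 0 -3.5 40;0 0 0 0 0 -3.5 40;0 0 0 0 0 -3.5 40;0 0 0 0 0 -3.5 40;0 0 0 0 0 -2 40' 
python3 -m inch '0 0 0 0 0 0 40; 0 0 0 0 0 0 40'
cat > back.py <<'E'
from goto import *
s=arm.state();print(np.array(s['q']))
A=R.from_euler('xyz',s['ee_rot'],degrees=True);T=R.from_euler('xyz',[179.7,55,135],degrees=True)
print('rv',(T*A.inv()).as_rotvec(),'d',(np.array([.4885,.1897,.1793])-s['eef_pos'])*100)
E
python3 back.py; python3 -c "
from goto import *
for k in (1,2): 
  s=arm.state()
X=[.519,.158,.0];i=camera_info('side');im=read_camera('side');cv2.imwrite('pics/s3.png',cv2.resize(im[120:300,200:440,::-1],None,fx=3,fy=3))"
```

```text
time: 9.67
eef_pos: [0.4863, 0.1885, 0.2251]
ee_rot: [-178.9, 54.8, 136.0]
wrist_force: [0.4, 1.4, -2.1]
grip_width: 0.0469
grasp_force: 56.6
time: 9.83
eef_pos: [0.4876, 0.1882, 0.2284]
ee_rot: [-179.0, 55.0, 135.9]
wrist_force: [0.5, -1.1, -1.7]
grip_width: 0.0469
grasp_force: 56.6
[-72.444  43.44   43.073 120.223  56.824  32.521 -45.185]
rv [ 0.01  -0.009  0.003] d [ 0.095  0.148 -4.905]
```

View pics/s3.png

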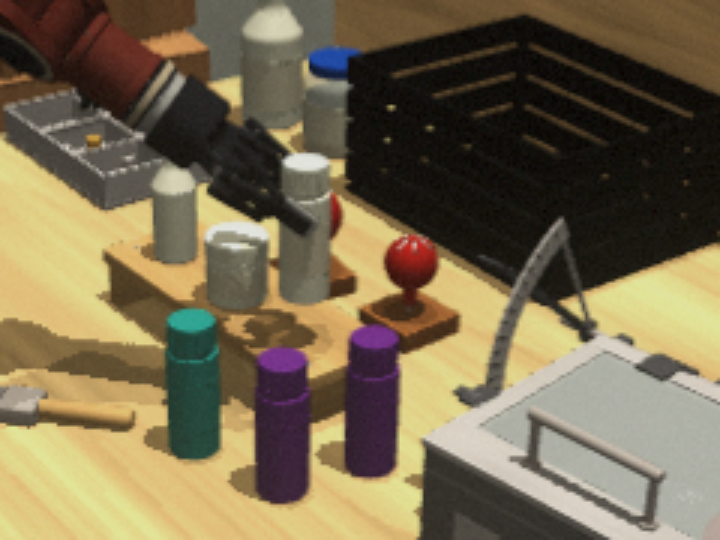

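Bottle is upright in the grip above its spot (303,230 in the crop). Lowering.

```bash
python3 -m inch '0.005 -0.005 0.001 0.05 0.07 -1.6 40;0.005 -0.005 0.001 0.05 0.07 -1.5 40;0 0 0 0 0 -1 40;0 0 0 0 0 -0.4 40;0 0 0 0 0 0 40' 
python3 -m inch '0 0 0 0 0 -0.2 40;0 0 0 0 0 0 40;0 0 0 0 0 0 40'
python3 back.py
```

```text
time: 10.3
eef_pos: [0.4892, 0.1903, 0.1842]
ee_rot: [179.2, 55.0, 134.6]
wrist_force: [-1.0, 0.5, -2.0]
grip_width: 0.0465
grasp_force: 56.6
time: 10.55
eef_pos: [0.489, 0.19, 0.1821]
ee_rot: [179.2, 55.0, 134.6]
wrist_force: [0.1, -0.4, -1.8]
grip_width: 0.0471
grasp_force: 56.6
[-72.913  50.047  44.674 121.572  59.914  25.871 -53.202]
rv [-0.004  0.003  0.001] d [-0.053 -0.029 -0.279]
```

```bash
python3 -m inch '0 0 0 -0.05 -0.03 -0.2 40;0 0 0 0 0 0 40;0 0 0 0 0 0 40'
python3 -m inch '0 0 0 0 0 -0.1 40;0 0 0 0 0 0 40;0 0 0 0 0 0 40'
```

```text
time: 10.8
eef_pos: [0.4884, 0.1897, 0.1794]
ee_rot: [179.4, 55.0, 134.7]
wrist_force: [0.2, 1.1, 0.1]
grip_width: 0.0469
grasp_force: 56.7
time: 11.05
eef_pos: [0.4886, 0.1894, 0.1793]
ee_rot: [179.3, 55.1, 134.6]
wrist_force: [-1.8, 1.0, 5.3]
grip_width: 0.0465
grasp_force: 57.2
```

```bash
python3 -m inch '0 0 0 0 0 0 60;0 0 0 0 0 0 70;0 0 0 0 0 0 85;0 0 0 0 0 0 85;0 0 0 0 0 0 85'
python3 -m inch '0 0 0 -0.8 0.8 0.76 85;0 0 0 -1.6 1.6 1.52 85;0 0 0 -1.8 1.8 1.8 85;0 0 0 -2 2 2 85;0 0 0 -2 2 2.5 85'
python3 - <<'E'
from goto import *
i=camera_info('side');im=read_camera('side');w=read_camera('scene')
a=cv2.resize(im[150:290,220:420,::-1],None,fx=2,fy=2);b=cv2.resize(w[150:290,230:430,::-1],None,fx=2,fy=2)
cv2.imwrite('pics/s4.png',cv2.resize(np.hstack([a,b]),None,fx=1,fy=1))
print(np.array(arm.state()['q']))
# handle grasp options: tool heading phi (box fwd yaw 12.5), tilt
P=json.load(open('p.json'));b=np.radians(12.5);x=np.array([np.cos(b),np.sin(b),0]);y=np.array([-np.sin(b),np.cos(b),0]);H=np.array([.693,-.2161,.129])
for qs in ([20,35,0,100,0,50,0],[20,35,0,100,0,50,90],[20,35,0,100,0,50,-90]):
  for tilt in (40,55,70,90):
    q=np.array(qs,float);o=[]
    for th in np.arange(0,.81,.1):
        c,s=np.cos(th),np.sin(th);g=H-x*(.208*c+.045*0)+0
        # lid frame: point (-.208,.052): rotate opening
        g=H+x*(-.208*c+.052*s)+np.array([0,0,.208*s+.052*c])
        for flip in (90,):
            q,e,a=ik(g,orient(12.5,tilt-np.degrees(th)*0,flip),q,P);o.append((round(e),round(a)))
    print(qs[6],tilt,q.round(),o)
E
```

```text
time: 11.47
eef_pos: [0.4882, 0.1895, 0.178]
ee_rot: [179.4, 55.0, 134.8]
wrist_force: [-0.3, -0.1, -0.4]
grip_width: 0.0727
grasp_force: 0.0
time: 11.88
eef_pos: [0.4048, 0.2718, 0.2641]
ee_rot: [179.7, 54.9, 134.9]
wrist_force: [-0.2, 2.1, -0.2]
grip_width: 0.0729
grasp_force: 0.0
[-83.936  37.641  37.878 117.235  46.273  47.799 -42.614]
0 40 [ 65.  27. -42. 113. -62.  19. 100.] [(7, 3), (4, 2), (2, 1), (0, 0), (0, 0), (0, 0), (0, 0), (0, 0), (0, 0)]
0 55 [ 68.  31. -57. 104.  11.  29.  26.] [(0, 0), (0, 0), (0, 0), (0, 0), (0, 0), (0, 0), (0, 0), (0, 0), (0, 0)]
0 70 [ 46.  26. -29.  94.   2.  46.  32.] [(0, 0), (0, 0), (0, 0), (0, 0), (0, 0), (0, 0), (0, 0), (0, 0), (0, 0)]
0 90 [ 26.  31. -10.  79.   6.  70.  28.] [(0, 0), (0, 0), (0, 0), (0, 0), (0, 0), (0, 0), (0, 0), (0, 0), (0, 0)]
90 40 [ 65.  27. -42. 113. -62.  19. 100.] [(7, 3), (4, 2), (2, 1), (0, 0), (0, 0), (0, 0), (0, 0), (0, 0), (0, 0)]
90 55 [ 49.  23. -26. 104. -26.  31.  60.] [(0, 0), (0, 0), (0, 0), (0, 0), (0, 0), (0, 0), (0, 0), (0, 0), (0, 0)]
90 70 [ 21.  24.   7.  94. -22.  49.  52.] [(0, 0), (0, 0), (0, 0), (0, 0), (0, 0), (0, 0), (0, 0), (0, 0), (0, 0)]
90 90 [ 10.  32.  17.  79. -10.  71.  41.] [(0, 0), (0, 0), (0, 0), (0, 0), (0, 0), (0, 0), (0, 0), (0, 0), (0, 0)]
-90 40 [ 82.  44. -77. 113.  50.  15.  -5.] [(0, 0), (0, 0), (0, 0), (0, 0), (0, 0), (0, 0), (0, 0), (0, 0), (0, 0)]
-90 55 [ 76.  41. -76. 104.  42.  36.   0.] [(0, 0), (0, 0), (0, 0), (0, 0), (0, 0), (0, 0), (0, 0), (0, 0), (0, 0)]
-90 70 [ 63.  35. -61.  94.  29.  51.   9.] [(0, 0), (0, 0), (0, 0), (0, 0), (0, 0), (0, 0), (0, 0), (0, 0), (0, 0)]
-90 90 [ 41.  35. -38.  79.  22.  73.  15.] [(0, 0), (0, 0), (0, 0), (0, 0), (0, 0), (0, 0), (0, 0), (0, 0), (0, 0)]
```

View pics/s4.png

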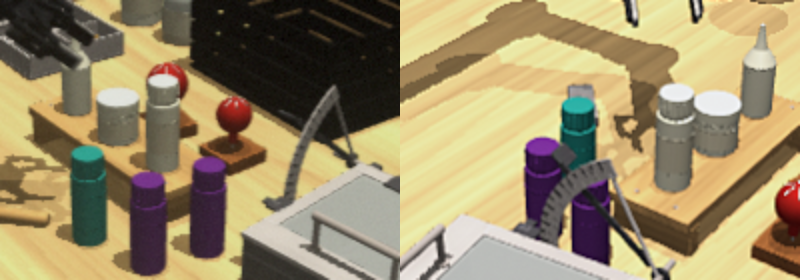

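The bottle is back in place: cap at scene (368,196.5), same as before, and everything around it is undisturbed. Next is the lid handle.

```bash
python3 - <<'E'
from goto import *
print(onz('scene',(251,264.5),.181),onz('scene',(217,304),.181),onz('side',(377.5,258.5),.181),onz('side',(420.7,279.3),.181))
plan([.47,-.255,.28],orient(12.5,75,90))
plan([.47,-.255,.28],orient(12.5,90,90))
E
```

```text
[ 0.479 -0.203  0.181] [ 0.516 -0.332  0.181] [ 0.472 -0.209  0.181] [ 0.493 -0.325  0.181]
rv [ 0.946  0.261 -0.402] d cm [  5.13  -53.471   6.643] rows>= 13.2 ik [ 13.  20.  25. 107. -27.  48.  66.] 0.0 0.0
rv [ 0.839  0.48  -0.529] d cm [  6.492 -53.169   6.827] rows>= 13.2 ik [  9.  25.  26.  98. -12.  60.  51.] 0.0 0.0
```

```bash
python3 -m inch '0 0 0 0 0 3.5 85;0.056 0.032 -0.035 0.43 -2 3.3 85;0.056 0.032 -0.035 0.43 -3.54 1 85;0.056 0.032 -0.035 0.43 -3.54 0 85;0.056 0.032 -0.035 0.43 -3.54 0 85' >/dev/null
python3 -m inch '0.056 0.032 -0.035 0.43 -3.54 0 85;0.056 0.032 -0.035 0.43 -3.54 0 85;0.056 0.032 -0.035 0.43 -3.54 0 85;0.056 0.032 -0.035 0.43 -3.54 0 85;0.056 0.032 -0.035 0.43 -3.54 0 85' >/dev/null
python3 -m inch '0.056 0.032 -0.035 0.43 -3.54 0 85;0.056 0.032 -0.035 0.43 -3.54 0 85;0.056 0.032 -0.035 0.43 -3.54 0 85;0.056 0.032 -0.035 0.43 -3.54 0 85;0.056 0.032 -0.035 0.43 -3.54 0 85'
python3 -m inch '0.056 0.032 -0.035 0.43 -2 0 85;0 0 0 0 0 0 85;0 0 0 0 0 0 85'
python3 - <<'E'
from goto import *
print(np.array(arm.state()['q']))
i=camera_info('wrist');im=read_camera('wrist');cv2.imwrite('pics/w2.png',im[:,:,::-1])
np.save('w2.npy',i['pose'])
print([proj('wrist',p,i) for p in ([.477,-.203,.181],[.503,-.325,.181],[.6,-.077,.23])])
plan([.49,-.262,.28],orient(12.5,90,90))
E
```

```text
time: 13.23
eef_pos: [0.4653, -0.2113, 0.3414]
ee_rot: [179.5, 3.6, 104.4]
wrist_force: [0.9, 1.2, 0.2]
grip_width: 0.0724
grasp_force: 0.0
time: 13.48
eef_pos: [0.4693, -0.2316, 0.3407]
ee_rot: [-179.3, 0.3, 102.3]
wrist_force: [0.8, 0.8, 0.0]
grip_width: 0.073
grasp_force: 0.0
[  2.475  24.07   30.993  99.763 -13.249  60.251  50.228]
[array([341.056, 201.984]), array([336.806, 367.944]), array([702.131,   5.092])]
rv [ 0.005 -0.01  -0.   ] d cm [ 2.029 -3.279 -0.683] rows>= 1.0 ik [  6.  27.  30.  95. -15.  62.  53.] 0.0 0.0
```

View pics/w2.png

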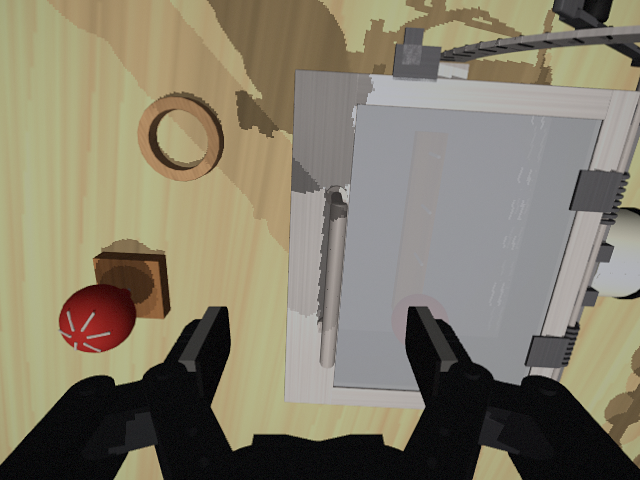

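```bash
python3 - <<'E'
from goto import *
i=camera_info('wrist');i['pose']=np.load('w2.npy')
l=onz('wrist',(339,193),.181,i);r=onz('wrist',(327,367),.181,i);print('handle',l,r,np.linalg.norm(l-r),'mid',(l+r)/2)
a=onz('wrist',(295,71),.135,i);b=onz('wrist',(286,402),.135,i);c=onz('wrist',(637,92),.135,i);print('lid',a,b,c,np.linalg.norm(a-b),np.linalg.norm(a-c))
for u,v in ((l,r),(a,b)):
    d=u-v;print('yaw',np.degrees(np.arctan2(-d[0],d[1])))
# global fit: hinge (x,y), yaw, index angle
obs=[('h',-.208,.055,.052,'w',(339,193)),('h',-.208,-.055,.052,'w',(327,367)),('h',-.208,.055,.052,'scene',(251,264.5)),('h',-.208,-.055,.052,'scene',(217,304)),('h',-.208,.055,.052,'side',(377.5,258.5)),('h',-.208,-.055,.052,'side',(420.7,279.3)),('t',0,0,0,'scene',(311.5,228.2)),
('h',-.242,.14,.006,'w',(295,71)),('h',-.242,-.14,.006,'w',(286,402)),('h',-.242,.14,.006,'scene',(261,259)),('h',-.242,.14,.006,'side',(341,268)),('h',-.242,-.14,.006,'side',(442,320)),('h',0,.171,0,'scene',(359.5,288))]
I={'w':i,'scene':camera_info('scene'),'side':camera_info('side')}
def pt(p,o):
    x,y,w,t=p;X=np.array([np.cos(w),np.sin(w),0]);Y=np.array([-np.sin(w),np.cos(w),0])
    a,b,c=(o[1:4] if o[0]=='h' else (-.163*np.cos(t),.171,.163*np.sin(t)))
    return np.array([x,y,.129])+a*X+b*Y+[0,0,c]
def f(p): return np.concatenate([proj('x',pt(p,o),I[o[4]])-o[5] for o in obs])
r=least_squares(f,[.693,-.216,.2,.65],loss='soft_l1',f_scale=2);p=r.x;print(p,np.degrees(p[2]));print(f(p).reshape(-1,2).round(1))
json.dump(list(p),open('box.json','w'));print('grip mid',pt(p,('h',-.208,0,.052)),'tip',pt(p,('t',)),proj('',pt(p,('t',)),i))
plan(pt(p,('h',-.208,0,.052))+[0,0,.07],orient(np.degrees(p[2]),90,90))
E
```

```text
handle [ 0.474 -0.198  0.181] [ 0.496 -0.326  0.181] 0.12981910683033385 mid [ 0.485 -0.262  0.181]
lid [ 0.43  -0.132  0.135] [ 0.476 -0.407  0.135] [ 0.661 -0.095  0.135] 0.27848960782604065 0.23358662202395725
yaw 9.472326574665361
yaw 9.448086912795631
[ 0.692 -0.231  0.162  0.717] 9.282186998546614
[[ 0.3 20.3]
 [ 1.5 -7.8]
 [-2.8  1.4]
 [-2.  -8.1]
 [ 2.2 -0.5]
 [-1.2 -1.6]
 [-0.1 -0.1]
 [-0.2 -0.3]
 [-1.   1.1]
 [-1.2 -1.5]
 [ 0.  -2.1]
 [-1.  -1. ]
 [ 2.4 -2.1]]
grip mid [ 0.486 -0.265  0.181] tip [ 0.543 -0.082  0.236] [580.15  -20.557]
rv [ 0.005 -0.01  -0.057] d cm [ 1.676 -3.542 -3.583] rows>= 1.3 ik [  6.  29.  30.  98. -17.  58.  52.] 0.0 0.0
```

The wrist view shows the handle bar from (337,190) to (327,367) and the lid's front edge at (295,71)–(286,402). The fit gives box yaw 9.3°, grip at (0.486,−0.265,0.181) and index ≈0.72. I'll grab an index picture for later, then descend onto the handle.

```bash
python3 -m inch '0 0 -0.057 2 3.5 1 85;0 0 0 2 3.5 1 85;0 0 0 0 0 0 85;0 0 0 0 0 0 85'
python3 - <<'E'
from goto import *
i=camera_info('wrist');im=read_camera('wrist');cv2.imwrite('pics/w3.png',im[:,:,::-1]);np.save('w3.npy',i['pose'])
print(proj('',[.543,-.082,.236],i))
plan(np.array([.486,-.265,.181])+[0,0,.05],orient(9.3,90,90))
E
```

```text
time: 13.87
eef_pos: [0.512, -0.1531, 0.3615]
ee_rot: [-179.5, 0.1, 100.0]
wrist_force: [-0.9, -0.3, 0.0]
grip_width: 0.0724
grasp_force: 0.0
[402.871 144.55 ]
rv [ 0.005 -0.009 -0.008] d cm [ -2.467 -10.934  -7.661] rows>= 3.3 ik [  7.  30.  29.  99. -17.  55.  52.] 0.0 0.0
```

```bash
python3 -m inch '0.002 -0.004 -0.004 -0.8 -3.65 0 70;0.002 -0.004 -0.004 -0.8 -3.65 -1 70;0 0 0 -0.8 -3.65 -3 70;0 0 0 0 0 -3.6 70;0 0 0 0 0 -2 70'
python3 -m inch '0 0 0 0 0 -1.5 70;0 0 0 0 0 -1.5 70;0 0 0 0 0 0 70;0 0 0 0 0 0 70'
python3 - <<'E'
from goto import *
print(np.array(arm.state()['q']))
plan(np.array([.486,-.265,.181]),orient(9.3,90,90))
E
```

```text
time: 14.33
eef_pos: [0.4839, -0.2656, 0.2672]
ee_rot: [-179.7, 0.0, 98.6]
wrist_force: [0.3, 1.7, -1.1]
grip_width: 0.0596
grasp_force: 0.0
time: 14.67
eef_pos: [0.4865, -0.2633, 0.2394]
ee_rot: [-179.9, 0.0, 98.9]
wrist_force: [-0.1, -0.6, 0.5]
grip_width: 0.0595
grasp_force: 0.0
[  8.106  33.246  28.151 103.011 -19.97   48.805  54.598]
rv [ 0.001 -0.002  0.007] d cm [-0.054 -0.172 -0.453] rows>= 0.1 ik [  8.  34.  28. 102. -20.  49.  55.] 0.0 0.0
```

```bash
python3 -m inch '0 0 0.007 0 -0.15 -0.4 70;0 0 0 0 0 0 30;0 0 0 0 0 0 20;0 0 0 0 0 0 10;0 0 0 0 0 0 5' 25
python3 -m inch '0 0 0 0 0 0 5;0 0 0 0 0 0 5;0 0 0 0 0 0 5;0 0 0 0 0 0 5' 25
```

```text
time: 15.08
eef_pos: [0.4856, -0.2653, 0.2362]
ee_rot: [-179.7, 0.0, 99.4]
wrist_force: [-12.7, -2.0, 5.3]
grip_width: 0.0113
grasp_force: 5.7
time: 15.42
eef_pos: [0.4851, -0.2655, 0.2362]
ee_rot: [-179.7, -0.0, 99.3]
wrist_force: [-5.2, -0.4, 4.4]
grip_width: 0.0098
grasp_force: 25.5
```

```bash
python3 -m inch '0 0 0 0 0 0 5;0 0 0 0 0 0 5;0 0 0 0.15 0.02 0.5 5;0 0 0 0.14 0.03 0.53 5;0 0 0 0.33 0.05 1.02 5' 75
python3 -m inch '0 0 0 0.38 0.06 1.0 5;0 0 0 0.43 0.07 0.98 5;0 0 0 0 0 0 5;0 0 0 0 0 0 5'
cat > la.py <<'E'
from goto import *
s=arm.state();p=np.array(s['eef_pos'])-[.4853,-.2655,.2362];w=np.radians(9.3)
u=np.array([p[0]*np.cos(w)+p[1]*np.sin(w)-.208,p[2]+.052]);th=np.arctan2(u[1],-u[0])-np.arctan2(.052,.208)
print('lid',th,'r err mm',(np.hypot(*u)-np.hypot(.208,.052))*1000,'F',s['wrist_force'],s['grip_width'],s['grasp_force'])
E
python3 la.py
```

```text
time: 15.83
eef_pos: [0.4904, -0.2646, 0.2544]
ee_rot: [-179.5, -0.0, 99.2]
wrist_force: [-3.6, -4.4, -7.5]
grip_width: 0.0084
grasp_force: 73.0
time: 16.17
eef_pos: [0.4982, -0.2634, 0.275]
ee_rot: [-179.5, -0.0, 99.2]
wrist_force: [-6.5, -2.3, -5.3]
grip_width: 0.0086
grasp_force: 73.3
lid 0.1910546804293827 r err mm 0.5984155445508954 F [-6.466 -2.315 -5.257] 0.008649632415240976 73.25210094451904
```

```bash
python3 -m inch '0 0 0 0.48 0.08 0.96 5;0 0 0 0.52 0.09 0.93 5;0 0 0 0.57 0.09 0.9 5;0 0 0 0.61 0.1 0.87 5;0 0 0 0.65 0.11 0.84 5'
python3 -m inch '0 0 0 0.7 0.11 0.8 5;0 0 0 0.74 0.12 0.77 5;0 0 0 0.77 0.13 0.73 5;0 0 0 0 0 0 5;0 0 0 0 0 0 5'
python3 la.py
python3 - <<'E'
from goto import *
p=json.load(open('box.json'));X=np.array([np.cos(p[2]),np.sin(p[2]),0]);Y=np.array([-X[1],X[0],0]);H=np.array([p[0],p[1],.129])
f=lambda r,y,h,t:H+Y*y+X*(-r*np.cos(t)+h*np.sin(t))+np.array([0,0,r*np.sin(t)+h*np.cos(t)])
np.save('side5.npy',read_camera('side'));np.save('scene5.npy',read_camera('scene'))
sd=np.load('side5.npy')[:,:,::-1];sc=np.load('scene5.npy')[:,:,::-1];w=cv2.imread('pics/w3.png')
i=camera_info('wrist');i['pose']=np.load('w3.npy')
for t in (.6,.65,.7,.75,.8): print(t,'tip w3',proj('',f(.163,.171,0,t),i),'scene',proj('scene',f(.163,.171,0,t)),'side',proj('side',f(.163,.171,0,t)))
for t in (.55,.6,.65): print(t,'lid corner FL scene',proj('scene',f(.242,.14,.004,t)),'side',proj('side',f(.242,.14,.004,t)))
A=cv2.resize(sc[170:320,230:380],(300,300),interpolation=cv2.INTER_CUBIC);A=cv2.resize(sc[180:310,240:370],(390,390),interpolation=cv2.INTER_CUBIC)
B=cv2.resize(sd[160:290,300:430],(390,390),interpolation=cv2.INTER_CUBIC)
C=w[40:240,250:640]
M=np.zeros((600,790,3),np.uint8);M[:390,:390]=A;M[:390,400:790]=B;M[395:595,:390]=C
cv2.imwrite('pics/m.png',M)
E
```

```text
time: 16.58
eef_pos: [0.5248, -0.2592, 0.3196]
ee_rot: [-179.2, -0.1, 99.1]
wrist_force: [-9.4, -2.3, -3.7]
grip_width: 0.0081
grasp_force: 73.0
time: 17.0
eef_pos: [0.5462, -0.2559, 0.3442]
ee_rot: [-179.2, -0.1, 99.1]
wrist_force: [-13.4, 0.7, 4.2]
grip_width: 0.0081
grasp_force: 73.3
lid 0.5849289475325524 r err mm 2.4139570224561977 F [-13.387   0.679   4.169] 0.008050031680693391 73.29511284828186
0.6 tip w3 [375.48  142.014] scene [306.835 232.502] side [362.458 214.516]
0.65 tip w3 [386.257 143.183] scene [308.703 230.548] side [363.881 211.493]
0.7 tip w3 [398.278 144.396] scene [310.723 228.714] side [365.382 208.517]
0.75 tip w3 [411.583 145.652] scene [312.894 227.006] side [366.958 205.596]
0.8 tip w3 [426.204 146.945] scene [315.21  225.432] side [368.601 202.74 ]
0.55 lid corner FL scene [270.506 215.662] side [354.353 214.494]
0.6 lid corner FL scene [272.911 212.459] side [356.511 209.675]
0.65 lid corner FL scene [275.559 209.414] side [358.8  204.92]
```

View pics/m.png

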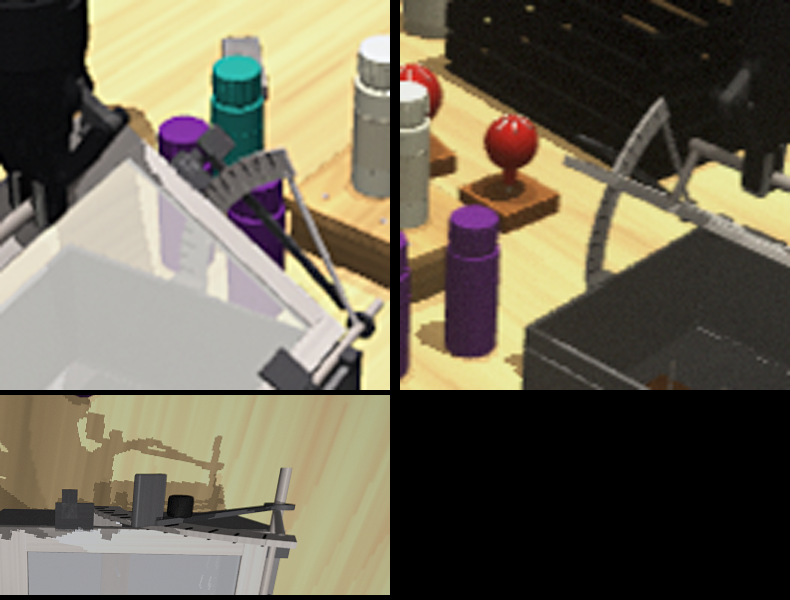

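The montage shows the index tab at scene (312,229), side about (363,207), and from above at (399,145). All give index ≈0.71. The lid edge is parallel and just below it, at about 0.57. I'll refine both angles numerically along the projected lines.

```bash
cat > ang.py <<'E'
from goto import *
from scipy.ndimage import map_coordinates
p=json.load(open('box.json'));X=np.array([np.cos(p[2]),np.sin(p[2]),0]);Y=np.array([-X[1],X[0],0]);H=np.array([p[0],p[1],.129])
f=lambda r,y,h,t:H+Y*y+X*(-r*np.cos(t)+h*np.sin(t))+np.array([0,0,r*np.sin(t)+h*np.cos(t)])
def line(im,n,y,h,t,r0,r1,i=None):
    P=np.array([proj(n,f(r,y,h,t),i) for r in np.linspace(r0,r1,40)]);return map_coordinates(im,[P[:,1],P[:,0]],order=1)
def prof(im,n,y,h,r0,r1,ts,i=None): return np.array([line(im,n,y,h,t,r0,r1,i).mean() for t in ts])
def imgs():
    return {n:cv2.cvtColor(cv2.GaussianBlur(read_camera(n),(0,0),.6),cv2.COLOR_RGB2GRAY).astype(float) for n in ('scene','side')}
E
python3 - <<'E'
from ang import *
G={n:cv2.cvtColor(np.load(n+'5.npy'),cv2.COLOR_RGB2GRAY).astype(float) for n in ('scene','side')}
G0={n:cv2.imread(f'pics/{n}0.png',0).astype(float) for n in ('scene','side')}
ts=np.arange(.6,.861,.02);print('ts',ts)
for y in (.166,.171,.176): print('index scene',y,prof(G0['scene'],'scene',y,0,.03,.14,ts).round())
print('index side',prof(G0['side'],'side',.171,0,.03,.14,ts).round())
ts=np.arange(.46,.7,.02);print('ts',ts)
for n in G: print('lid',n,prof(G[n],n,.14,.006,.08,.2,ts).round())
E
```

```text
ts [0.6  0.62 0.64 0.66 0.68 0.7  0.72 0.74 0.76 0.78 0.8  0.82 0.84 0.86]
index scene 0.166 [ 41.  35.  35.  38.  45.  58.  72.  82.  91.  97.  98. 101.  99.  93.]
index scene 0.171 [ 53.  65.  80.  92.  99. 100.  98.  95.  91.  89.  89.  86.  85.  88.]
index scene 0.176 [ 98.  99.  96.  92.  88.  86.  85.  87.  91.  92.  92.  95. 102. 111.]
index side [143. 131. 108.  76.  61.  55.  52.  52.  52.  50.  48.  50.  56.  62.]
ts [0.46 0.48 0.5  0.52 0.54 0.56 0.58 0.6  0.62 0.64 0.66 0.68]
lid scene [196. 191. 194. 203. 207. 210. 208. 157.  95.  70.  66.  67.]Traceback (most recent call last):
  File "<stdin>", line 8, in <module>
  File "ang.py", line 7, in prof
    def prof(im,n,y,h,r0,r1,ts,i=None): return np.array([line(im,n,y,h,t,r0,r1,i).mean() for t in ts])
                                                         ~~~~^^^^^^^^^^^^^^^^^^^^
  File "ang.py", line 6, in line
    P=np.array([proj(n,f(r,y,h,t),i) for r in np.linspace(r0,r1,40)]);return map_coordinates(im,[P[:,1],P[:,0]],order=1)
                ~~~~^^^^^^^^^^^^^^^^
  File "h.py", line 9, in proj
    i=i or camera_info(n);P=np.array(i['pose']);c=P[:3,:3].T@(np.array(X)-P[:3,3])
           ~~~~~~~~~~~^^^
ValueError: time passes only in moves, steps and waits
```

```bash
python3 -m inch '0 0 0 0.56 0.09 0.48 5;0 0 0 0.56 0.09 0.46 5;0 0 0 0.56 0.09 0.44 5;0 0 0 0.3 0.05 0.22 5;0 0 0 0.2 0.04 0.15 5'
python3 -m inch '0 0 0 0 0 0 5;0 0 0 0 0 0 5;0 0 0 0 0 0 5'
python3 la.py
sed -i 's/^def line/CI={n:camera_info(n) for n in ("scene","side")}\ndef line/; s/proj(n,f(r,y,h,t),i) for/proj(n,f(r,y,h,t),i or CI[n]) for/' ang.py
python3 - <<'E'
from ang import *
G0={n:np.load(n+'5.npy') for n in ('scene','side')};G1={n:read_camera(n) for n in ('scene','side')}
for n in G1: np.save(n+'6.npy',G1[n])
g=lambda a:cv2.cvtColor(a,cv2.COLOR_RGB2GRAY).astype(float)
ts=np.arange(.5,.84,.02);print(ts)
for n in ('scene','side'):
  for G in (G0,G1): print(n,prof(g(G[n]),n,.14,.006,.08,.2,ts).round())
# front lid edge in side view (along y), only left part
def fr(im,t,h):
    P=np.array([proj('side',f(.242,y,h,t),CI['side']) for y in np.linspace(.07,.135,30)]);return map_coordinates(im,[P[:,1],P[:,0]],order=1).mean()
for G in (G0,G1): print('front',[round(fr(g(G['side']),t,0)) for t in ts])
E
```

```text
time: 17.52
eef_pos: [0.567, -0.2526, 0.362]
ee_rot: [-179.0, -0.2, 99.1]
wrist_force: [-15.9, 0.9, 6.3]
grip_width: 0.0081
grasp_force: 73.4
time: 17.77
eef_pos: [0.5673, -0.2526, 0.3624]
ee_rot: [-179.1, -0.1, 99.1]
wrist_force: [-16.8, 1.0, 7.8]
grip_width: 0.0084
grasp_force: 73.5
lid 0.7140890499809115 r err mm 3.2277578651668524 F [-16.82    0.976   7.779] 0.008436984256658502 73.46424221992493
[0.5  0.52 0.54 0.56 0.58 0.6  0.62 0.64 0.66 0.68 0.7  0.72 0.74 0.76
 0.78 0.8  0.82]
scene [194. 203. 207. 210. 208. 157.  95.  70.  66.  67.  69.  68.  64.  60.
  60.  65.  70.]
scene [184. 183. 184. 187. 186. 179. 173. 182. 191. 194. 196. 169. 108.  75.
  68.  71.  73.]
side [122. 111. 100. 107. 110.  68.  61.  74.  81.  73.  65.  62.  61.  56.
  51.  48.  46.]
side [177. 177. 171. 137.  88.  57.  50.  54.  60.  66.  72.  81.  78.  72.
  72.  70.  67.]
front [187, 187, 189, 171, 106, 114, 93, 49, 54, 46, 41, 45, 41, 44, 46, 48, 43]
front [186, 186, 188, 187, 187, 143, 86, 44, 52, 57, 97, 104, 42, 45, 46, 50, 43]
```

```bash
python3 - <<'E'
from ang import *
for nm in ('pics/side0.png',):
    im=cv2.imread(nm,0);print('cols',list(range(352,384,1)));
    for v in range(196,218): print(v,*im[v,352:384])
im=cv2.cvtColor(np.load('side6.npy'),cv2.COLOR_RGB2GRAY)
print('now')
for v in range(192,214): print(v,*im[v,352:384])
for t in (.68,.7,.72,.74): print(t,'tab corners side',[proj('side',f(r,y,0,t),CI['side']).round(1) for r,y in ((.152,.158),(.152,.184),(.174,.184),(.174,.158))],'lid corner',proj('side',f(.242,.139,.007,t),CI['side']).round(1),proj('side',f(.242,.139,0,t),CI['side']).round(1))
E
```

```text
cols [352, 353, 354, 355, 356, 357, 358, 359, 360, 361, 362, 363, 364, 365, 366, 367, 368, 369, 370, 371, 372, 373, 374, 375, 376, 377, 378, 379, 380, 381, 382, 383]
196 19 22 17 21 20 23 21 15 22 20 22 21 17 19 21 7 18 20 16 17 20 19 16 16 16 19 23 14 19 18 31 120
197 20 19 19 20 15 19 22 14 18 16 22 17 23 23 20 18 19 19 19 18 22 18 14 15 22 14 15 21 19 20 79 133
198 19 23 21 25 20 18 19 20 22 14 20 21 19 19 24 21 17 19 15 18 17 17 20 15 13 22 14 20 18 77 131 123
199 22 20 17 19 21 19 21 18 23 19 16 20 19 16 26 23 23 22 12 15 15 20 16 20 17 16 21 16 52 123 135 90
200 16 18 21 21 24 22 16 15 18 18 19 20 16 19 17 19 20 24 26 27 22 12 22 23 18 17 17 32 111 144 97 83
201 25 24 16 24 19 18 25 20 19 9 20 19 19 16 17 16 15 19 24 21 22 15 18 19 18 24 23 75 127 112 70 86
202 24 22 26 22 19 19 22 19 17 16 20 20 16 18 18 9 19 21 20 20 22 27 24 20 23 20 49 115 131 84 83 84
203 18 25 25 26 26 20 19 18 22 22 19 16 20 23 23 15 20 18 23 22 20 21 22 25 21 32 111 148 94 74 76 84
204 23 19 17 21 26 29 18 25 25 23 23 10 18 20 18 21 18 22 20 19 17 22 22 24 23 77 117 96 82 80 83 81
205 88 45 25 21 23 25 
[... 3694 characters left out ...]
212 207 186 130 129 131 124 120 94 32 24 21 25 36 67 78 67 72 60 68 69 63 60 57 59 62
0.68 tab corners side [array([370.9, 212.9]), array([362.8, 209.3]), array([358.6, 206.5]), array([366.8, 210.1])] lid corner [361.2 201.1] [359.8 203.8]
0.7 tab corners side [array([371.5, 211.8]), array([363.3, 208.2]), array([359.3, 205.3]), array([367.5, 208.8])] lid corner [362.1 199.2] [360.7 201.9]
0.72 tab corners side [array([372.1, 210.7]), array([363.9, 207.1]), array([359.9, 204. ]), array([368.2, 207.6])] lid corner [363.2 197.4] [361.7 200.1]
0.74 tab corners side [array([372.7, 209.6]), array([364.5, 206. ]), array([360.6, 202.7]), array([368.8, 206.3])] lid corner [364.2 195.6] [362.7 198.2]
```

Side view: the index tab's front edge (359–368, 205–209) matches 0.70. The lid corner at (360.5,199.7) matches about 0.695. A 1 mm nudge up also relieves the radial load; then I check that it holds steady.

```bash
python3 -m inch '0 0 0 0.01 0 0.1 5;0 0 0 0 0 0.09 5;0 0 0 0 0 0 5;0 0 0 0 0 0 5;0 0 0 0 0 0 5'; python3 la.py
python3 -m inch '0 0 0 0 0 0 5;0 0 0 0 0 0 5;0 0 0 0 0 0 5;0 0 0 0 0 0 5;0 0 0 0 0 0 5'; python3 la.py
python3 - <<'E'
from ang import *
a=read_camera('side');b=read_camera('scene');g=lambda a:cv2.cvtColor(a,cv2.COLOR_RGB2GRAY)
for v in range(196,206): print(v,*g(a)[v,355:372])
print(prof(g(b).astype(float),'scene',.139,.007,.08,.2,np.arange(.66,.8,.02)).round())
s0=cv2.imread('pics/scene0.png',0);print('bottle region diff',np.abs(g(b)[190:245,355:402].astype(float)-s0[190:245,355:402]).mean())
E
```

```text
time: 18.28
eef_pos: [0.5684, -0.2523, 0.3633]
ee_rot: [-179.2, -0.1, 99.1]
wrist_force: [-12.2, -0.3, 3.4]
grip_width: 0.0085
grasp_force: 73.4
lid 0.7207431075740753 r err mm 3.35050005958451 F [-12.235  -0.269   3.372] 0.008505710891849252 73.41033339500427
time: 18.7
eef_pos: [0.5684, -0.2523, 0.3633]
ee_rot: [-179.2, -0.1, 99.1]
wrist_force: [-12.5, -0.4, 3.2]
grip_width: 0.0079
grasp_force: 73.4
lid 0.720850381005879 r err mm 3.3255236971321542 F [-12.532  -0.417   3.204] 0.007880623738999148 73.41049075126648
196 24 19 21 26 21 22 24 26 29 25 27 22 15 20 20 15 19
197 22 24 20 20 18 21 24 21 23 26 25 22 17 24 16 12 23
198 20 24 18 25 21 27 28 32 20 23 25 27 28 17 17 20 19
199 21 22 22 26 17 35 78 96 63 28 22 22 25 29 23 20 22
200 24 20 25 22 18 74 120 117 113 119 121 62 20 21 27 27 25
201 22 20 21 23 29 76 115 117 119 120 124 108 96 66 32 21 28
202 26 18 14 25 23 33 56 91 113 124 118 115 120 113 102 68 31
203 31 26 21 23 23 22 30 47 67 79 106 120 116 118 115 111 122
204 30 30 27 29 28 34 22 24 37 51 66 79 97 116 120 115 121
205 24 26 21 29 53 77 75 34 25 30 49 62 64 72 83 115 121
[186. 191. 197. 188. 131.  83.  69.  71.]
bottle region diff 12.174081237911025
```

```bash
python3 -c "
from workcell import arm
print(arm.close_job())"
```

```text
the job is handed in; nothing more can be done
None
```

I turned the bottle over (cap about 10° off straight down) and stood it back upright in its place. The gripper is holding the lid still at about 0.70 rad, in line with the index arm (measured about 0.70 rad), and I handed the job in at about 19 s on the robot's clock.

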